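# Press the walnut rosette flush

## Robot

A 7-joint arm with a two-finger parallel gripper is mounted at the origin on the work surface. World frame = base frame: x ahead of the robot, y to its left, z up, the work surface at z = 0. Lengths are in mm, angles in rad, forces in N, time in s.
With the tool pointing down it reaches from about 400 to 900 mm from the base axis. Payload 5.6 kg.
Tool frame: the origin (TCP) lies between the finger pads, 19 mm behind the fingertips; this is the grasp point; z points along the fingers, y is the line along which they close (so a half turn about z gives the same grasp; the last joint's range is limited). The gripper opens to 92 mm and grips with 3 to 60 N. Pads are 20 mm wide; open, the fingers measure 128 mm over their backs; the gripper's body (75 mm by 189 mm) begins 69 mm behind the grasp point.
Start: joints at [1.288, 0.468, -0.012, 1.603, 0.006, 1.071, -0.056], TCP at [154.338, -631.417, 233.292] pointing down, gripper open.
Joint ranges: [-2.53, 2.53], [-0.31, 2.02], [-1.57, 1.55], [0.28, 2.44], [-1.29, 4.43], [0.15, 1.84], [-2.92, 2.92]. Speed limits (rad/s): [2.57, 2.57, 3.14, 3.14, 3.14, 3.14, 3.14].

## Interface

Orientations are given as a unit quaternion [x, y, z, w].
In Python, from station import r gives the robot as it stands.
- The arm moves only by the tool arm_command, never from a script. Its argument "increments" is a list of rows, each a list of 3 entries, a list of its own where there are three numbers: the gripper's target within -1 to 1 (fully open at 1, half-way at 0, shut at -1), then the shift along the tool's x, y, z each as a share of 25 cm, from -1 to 1, then the turn about the tool's z as a share of 180 degrees, from -1 to 1. In form: [[jaw, [x, y, z], yaw], ...]. A call has 1 to 8 rows; each row is the pose to reach, as a shift and turn from the pose commanded when the call began, along the tool's axes at that moment, turning the shorter way round; what a row does not reach only later rows make up. A row lasts 1/12 s, in which the tool goes at most 41.7 mm and 7.16 degrees, less where a joint would pass 70% of its speed; a pose out of reach is approached as far as the arm can. A call with a number of a shift or a turn outside -1 to 1 is refused whole. A call with a gripper value outside its range is refused whole. The fingers move at their own pace and stop on an object; the grip force is fixed at half the most. Time passes only in rows, so rows that repeat a pose let the fingers close. It gives the time, the measured TCP pose, the force, the opening and the grip force at its end, in the units of the state.
- r.read_state(): the state, without advancing time (a new reading comes with each control period).
- r.read_camera(name): name is "scene" or "top" or "wrist"; returns a dict with "img" (384x512x3 uint8, red, green, blue), "mtx" (3x3 intrinsics, pixels), "dist_coeffs" ([k1, k2, p1, p2, k3] as OpenCV has them; the pictures are not rectified), "view" (4x4, takes a point from world to camera coordinates). Camera axes: x right, y down, z forward; pixel columns grow to the right and rows downward; lengths in mm; the calibration is good to about 2 mm. A picture is of the moment at which its call begins. There is no depth.
- r.hand_in(): hands the job in; it is judged then, once.
The state is a dict: "time": time; "qpos": joint angles; "qvel": joint speeds; "tau": joint torques, N m; "ee_pos": TCP position; "tool_rot": TCP orientation; "force": force on the tool from outside, world axes, zero at the start; "wrist_torque": the same for the moment, N m; "width": opening from 0.0 (shut) to 1.0 (fully open); "grasp_force": force on a finger pad.
Only numpy, scipy, OpenCV 4.12 (cv2) and the standard library are available. Lean on these libraries where they do the work, as an engineer would, in place of code of your own. Each camera call takes 0.05 s, during which the arm holds its last target. There are 200 camera calls.

## Task

The rosettes of the carved panel are only dry-fitted and stand proud; with the fingertips press the dark brown walnut rosette gently straight down until it is flush with the panel's face, then withdraw well clear above it, by a hand's breadth or more. Leave the other three rosettes, the gouge, the glue bottle and the sharpening stone just as they are, and do not pinch, pull out or lift anything.

Things in the scene. Friction and masses are not known exactly. Their poses are not given: they have to be found in the camera images.
- panel: A pale carved wooden panel, 220 x 280 x 20 mm (x, y, z), lying fixed in a plywood bench board of 300 x 460 x 12 mm between two low cleats. Origin: centre of the board's underside, on the work surface; z up. The panel's flat face is 32 mm above the origin. Nothing here moves. Four round rosettes sit in it at (+-60, +-90) mm from its centre, in any order.
- walnut_top (a point): Centre of the flat top of the dark brown walnut rosette, the one to press, a round wooden disc 30 mm in diameter, sunk in the panel and standing 5 to 9 mm proud of its face at the start.
- walnut (a joint): How far the dark brown walnut rosette has been pressed in, in m: 0 stands 9 mm proud, 0.009 is flush with the panel's face and is the solid stop; negative is drawn out. It slides straight up and down with about 5 N of friction and stays where it is left.
- birch_top (a point): Centre of the flat top of the pale cream birch rosette, to be left alone, a round wooden disc 30 mm in diameter, sunk in the panel and standing 5 to 9 mm proud of its face at the start.
- birch (a joint): How far the pale cream birch rosette has been pressed in, in m: 0 stands 9 mm proud, 0.009 is flush with the panel's face and is the solid stop; negative is drawn out. It slides straight up and down with about 5 N of friction and stays where it is left.
- padauk_top (a point): Centre of the flat top of the orange-red padauk rosette, to be left alone, a round wooden disc 30 mm in diameter, sunk in the panel and standing 5 to 9 mm proud of its face at the start.
- padauk (a joint): How far the orange-red padauk rosette has been pressed in, in m: 0 stands 9 mm proud, 0.009 is flush with the panel's face and is the solid stop; negative is drawn out. It slides straight up and down with about 5 N of friction and stays where it is left.
- greenstain_top (a point): Centre of the flat top of the green-stained rosette, to be left alone, a round wooden disc 30 mm in diameter, sunk in the panel and standing 5 to 9 mm proud of its face at the start.
- greenstain (a joint): How far the green-stained rosette has been pressed in, in m: 0 stands 9 mm proud, 0.009 is flush with the panel's face and is the solid stop; negative is drawn out. It slides straight up and down with about 5 N of friction and stays where it is left.
- gouge: A loose carving gouge lying on the panel between the rosettes, about 188 mm long along its y axis, wooden handle 24 mm wide and 22 mm high (towards -y) and a thin steel blade (towards +y). Origin on its underside, at the middle of its length. To be left alone.
- glue: A loose white glue bottle with an orange cap, standing on the bench board beyond one end of the panel, 48 mm in diameter, 120 mm high. Origin: centre of its underside. To be left alone.
- stone: A loose two-layer sharpening stone, 150 x 50 x 24 mm, long axis x, lying on the bench board beyond the other end of the panel. Origin: centre of its underside. To be left alone.

How it is judged (in metres and radians):
On the way:
1. the walnut rosette is pressed flush (within 1.5 mm) (value of joint walnut above 0.0075 m), for 0.1 s.
At the end, for the whole second after the job is handed in: The walnut rosette is flush with the panel's face (within 1.5 mm), the tool point is more than 80 mm away from it, the other rosettes are within 2 mm of where they were, and the gouge, the stone and the upright glue bottle are at rest within 10 mm of where they were (value of joint walnut above 0.0075 m and distance between the grasp point and walnut_top above 0.08 m and distance of each of birch_top, padauk_top, greenstain_top from where it was at the start of the episode below 0.002 m and distance of each of gouge, glue, stone from where it was at the start of the episode below 0.01 m and linear speed of each of gouge, glue, stone below 0.02 m/s and angle between glue's own z axis and vertical below 0.1 rad); the robot touches nothing.
It fails at once if the fingers press on anything with more than 40 N (not gentle) (contact force between the fingers and anything else above 40 N).
It fails at once if a rosette other than the walnut one is moved by more than 2 mm (distance of any of birch_top, padauk_top, greenstain_top from where it was at the start of the episode above 0.002 m).
It fails at once if the fingers pinch or push the gouge, bottle or stone (more than 5 N) (contact force between the fingers and gouge above 5 N or contact force between the fingers and glue above 5 N or contact force between the fingers and stone above 5 N).
It fails at once if the walnut rosette is drawn out of the panel (value of joint walnut below -0.002 m).
It fails at once if the gouge, bottle or stone is moved by more than 10 mm, lifted or tipped (distance of any of gouge, glue, stone from where it was at the start of the episode above 0.01 m or angle between any of gouge, glue, stone's own z axis and vertical above 0.15 rad).
It also fails if it takes over 35 s, if anything falls off the work surface, if the arm or the gripper's body presses on something with over 40 N, if the wrist force passes 120 N, or if a joint passes its speed limit or range.

## Working session

There is one attempt and no reset: what is moved stays moved. The work goes in short steps, Python scripts to look and compute and a tool call to move; the robot and the scene stay as the last step left them, time stands still between calls to the robot, and variables do not carry over. Pictures are saved under pics/ and viewed, at most 10 in all, crops included, and the job is handed in when it is done.

Besides the shell and the picture viewer there is one more tool, called as name(argument=value, ...), one argument or row to a line, values as JSON. arm_command: Moves the arm, as the interface text tells. Its arguments: {"type":"object","properties":{"increments":{"type":"array","items":{"type":"array"}}},"required":["increments"]}

```bash
mkdir -p pics
cat > h.py <<'E'
from station import r
import numpy as np, cv2
def ray(c,uv):
    p=cv2.undistortPoints(np.array([[uv]],float),np.array(c["mtx"],float),np.array(c["dist_coeffs"],float))[0,0]
    V=np.array(c["view"]);R=V[:3,:3];o=-R.T@V[:3,3]
    return o,R.T@np.array([p[0],p[1],1])
def plane(c,uv,z):
    o,d=ray(c,uv);return o+d*(z-o[2])/d[2]
def save(c,n): cv2.imwrite("pics/"+n,cv2.cvtColor(c["img"],cv2.COLOR_RGB2BGR))
E
python3 - <<'E'
from h import *
cs=[r.read_camera(n) for n in("top","scene","wrist")]
im=np.hstack([c["img"] for c in cs[:2]])
for c,n in zip(cs,("top","scene","wrist")):
    save(c,n+"0.png"); print(n,np.round(ray(c,(256,192)),2))
s=r.read_state();print(s["tool_rot"],s["ee_pos"],s["time"],s["width"],s["force"])
E
```

```text
top [[ 5.1595e+02  3.1790e+01  7.6007e+02]
 [ 9.0000e-02  3.0000e-02 -1.0000e+00]]
scene [[ 1.09791e+03 -2.98130e+02  5.63420e+02]
 [-6.50000e-01  4.10000e-01 -6.40000e-01]]
wrist [[ 2.2254e+02 -6.1456e+02  3.8355e+02]
 [-2.4000e-01 -7.0000e-02 -9.7000e-01]]
[ 9.92823956e-01  1.19583352e-01 -1.18126969e-04 -6.32610457e-04] [ 154.25816812 -631.03023633  232.57846534] 0.15 0.998020508465056 [-0.08826726  0.19093085 -0.41361891]
```

View pics/top0.png

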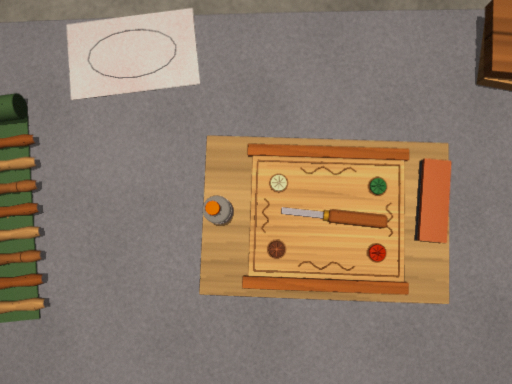

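View pics/scene0.png

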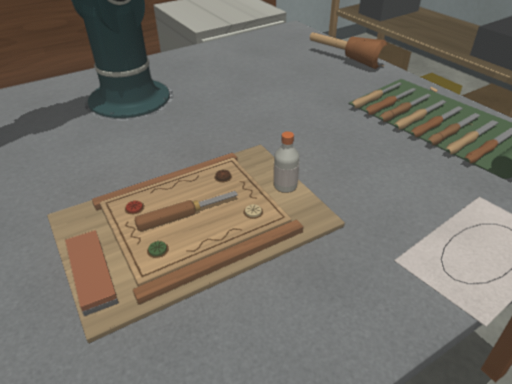

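The top view shows walnut at about (277,249), birch (279,183), green (378,186), padauk (377,253), the gouge between them and the glue at (217,210). In the scene view walnut is at about (223,175).

Run:
```python
from h import *
t=r.read_camera("top");s=r.read_camera("scene")
def cen(c,uv,w=12):
    u,v=uv;p=c["img"][v-w:v+w+1,u-w:u+w+1].astype(int)
    m=(p.sum(2)<270).astype(np.uint8)
    n,l,st,ce=cv2.connectedComponentsWithStats(m)
    k=1+np.argmax(st[1:,4]);x,y,ww,h,a=st[k]
    print(st[k]);return u-w+x+(ww-1)/2,v-w+y+(h-1)/2
a=cen(t,(277,249));b=cen(s,(223,175))
print(a,b)
o1,d1=ray(t,a);o2,d2=ray(s,b)
k=np.linalg.lstsq(np.c_[d1,-d2],o2-o1,rcond=None)[0]
print("tri",o1+k[0]*d1,o2+k[1]*d2)
P={n:plane(t,uv,39) for n,uv in dict(wal=a,birch=(278.5,183),green=(377.5,186),pad=(376.5,253)).items()}
for n in P:print(n,P[n].round(1),np.linalg.norm(P[n]-P['wal']).round(1))
for n,uv,z in(("glue top",(212,208),130),("gouge tip",(282,211),36),("gouge end",(387,221),45)):print(n,plane(t,uv,z).round(1))
st=r.read_state();from scipy.spatial.transform import Rotation as R
M=R.from_quat(st["tool_rot"]).as_matrix();print(M.round(3))
print("tool shift to wal z150",(M.T@(P['wal']+[0,0,111]-st["ee_pos"])).round(1), "panel ydir",np.degrees(np.arctan2(*(P['wal']-P['pad'])[1::-1])))
```

```text
[  3   3  17  19 242]
[  4   7  16  12 155]
(np.float64(276.0), np.float64(249.0)) (np.float64(222.5), np.float64(175.5))
tri [479.14796081  18.29406277  34.3207008 ] [479.21299297  18.41199591  34.31521043]
wal [479.4  18.4  39. ] 0.0
birch [598.1  11.9  39. ] 118.9
green [ 589.9 -166.8   39. ] 215.6
pad [ 470.  -160.4   39. ] 179.1
glue top [549.5 120.3 130. ]
gouge tip [547.4   6.4  36. ]
gouge end [ 526.5 -179.6   45. ]
[[ 0.971  0.237 -0.   ]
 [ 0.237 -0.971  0.001]
 [-0.    -0.001 -1.   ]]
tool shift to wal z150 [ 470.1 -553.7   83.2] panel ydir 87.00452058135079
```

Spacings match (119/216/179 against 120/216/180), and the triangulated height is plausible. I'll move over at travel height with the fingers closed.

arm_command(
  increments=[
    [-1, [1, -0.8, 0], 0],
    [-1, [1, -0.8, 0], 0],
    [-1, [1, -0.8, 0], 0],
    [-1, [1, -0.8, 0], 0],
    [-1, [1, -0.8, 0], 0],
    [-1, [1, -0.8, 0], 0],
    [-1, [1, -0.8, 0], 0],
    [-1, [1, -0.8, 0], 0],
  ],
)

```text
time: 0.92
ee_pos: [352.0, -374.1, 233.5]
tool_rot: [0.993, 0.121, 0.0, -0.0]
force: [1.1, 0.0, 0.1]
width: 0.442
grasp_force: 0.0
```

arm_command(
  increments=[
    [-1, [0.88, -1, 0], 0],
    [-1, [0.88, -1, 0], 0],
    [-1, [0.88, -1, 0], 0],
    [-1, [0.88, -1, 0], 0],
    [-1, [0.88, -1, 0], 0],
    [-1, [0.88, -1, 0], 0],
    [-1, [0.88, -1, 0], 0],
    [-1, [0.88, -1, 0], 0],
  ],
)

```text
time: 1.58
ee_pos: [504.6, -80.8, 233.5]
tool_rot: [0.993, 0.119, 0.0, 0.0]
force: [1.1, -0.3, 0.4]
width: 0.008
grasp_force: 0.0
```

arm_command(
  increments=[
    [-1, [0, -0.41, 0], -0.167],
    [-1, [0, -0.41, 0], -0.167],
    [-1, [0, -0.41, 0], -0.167],
    [-1, [0, -0.41, 0], -0.167],
    [-1, [0, -0.41, 0], -0.167],
    [-1, [0, -0.41, 0], -0.167],
    [-1, [0, -0.41, 0], -0.167],
    [-1, [0, -0.41, 0], -0.167],
  ],
)

```text
time: 2.25
ee_pos: [479.9, 15.8, 233.2]
tool_rot: [0.929, 0.371, -0.0, 0.0]
force: [-0.1, 1.0, 0.4]
width: 0.005
grasp_force: 0.0
```

```bash
cat > g.py <<'E'
from h import *
from scipy.spatial.transform import Rotation as R
st=r.read_state();M=R.from_quat(st["tool_rot"]).as_matrix();print(st["time"],st["ee_pos"].round(1) if hasattr(st["ee_pos"],'round') else st["ee_pos"],M.round(3),st["width"],st["force"])
print("tool shift to wal, tips at z45:",(M.T@(np.array([479.2,18.4,64])-st["ee_pos"])).round(1))
E
python3 - <<'E'
import g
from h import *
c=r.read_camera("wrist");save(c,"w1.png")
E
```

```text
2.25 [479.9  15.8 233.2] [[ 0.725  0.689 -0.   ]
 [ 0.689 -0.725 -0.   ]
 [-0.     0.    -1.   ]] 0.005318010504147924 [-0.10315974  0.96058052  0.4398413 ]
tool shift to wal, tips at z45: [  1.4  -2.4 169.2]
```

View pics/w1.png

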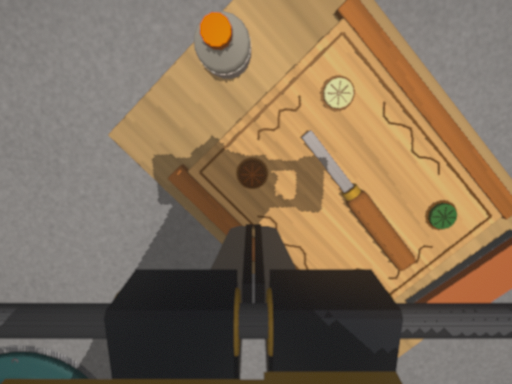

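The wrist view shows walnut at (252,172), just beyond the closed fingertips. The bottle and gouge are clear of the path. I'll descend to just above it.

arm_command(
  increments=[
    [-1, [0.006, -0.01, 0.16], 0],
    [-1, [0.006, -0.01, 0.3], 0],
    [-1, [0.006, -0.01, 0.42], 0],
    [-1, [0.006, -0.01, 0.52], 0],
    [-1, [0.006, -0.01, 0.6], 0],
    [-1, [0.006, -0.01, 0.6], 0],
  ],
)

```text
time: 2.8
ee_pos: [476.4, 18.9, 79.8]
tool_rot: [0.928, 0.372, -0.003, -0.001]
force: [-0.9, 0.4, 0.5]
width: 0.007
grasp_force: 0.0
```

Run:
```python
import cv2
from h import *
c=r.read_camera("wrist");save(c,"w2.png")
V=np.array(c["view"])
p=cv2.projectPoints(np.array([[479.2,18.4,39.]]),cv2.Rodrigues(V[:3,:3])[0],V[:3,3],np.array(c["mtx"],float),np.array(c["dist_coeffs"],float))[0]
print(p)
import g
```

```text
[[[257.85522595 222.83833232]]]
2.85 [477.7  19.2  81.7] [[ 0.723  0.691 -0.004]
 [ 0.691 -0.723 -0.   ]
 [-0.003 -0.003 -1.   ]] 0.006069629106775452 [-0.24714499 -0.51568046  0.02014428]
tool shift to wal, tips at z45: [ 0.6  1.7 17.7]
```

View pics/w2.png

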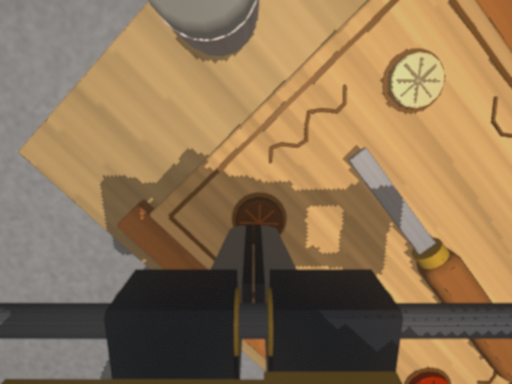

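The rosette is centred at about (259,220); predicted (258,223). I'm aligned, so I'll lower slowly.

arm_command(
  increments=[
    [-1, [0, 0.004, 0.02], 0],
    [-1, [0, 0.004, 0.04], 0],
    [-1, [0, 0.004, 0.06], 0],
    [-1, [0, 0.004, 0.07], 0],
    [-1, [0, 0.004, 0.07], 0],
    [-1, [0, 0.004, 0.07], 0],
  ],
)

```text
time: 3.35
ee_pos: [479.9, 19.0, 66.0]
tool_rot: [0.928, 0.373, 0.0, 0.0]
force: [-0.2, -0.1, -1.0]
width: 0.004
grasp_force: 0.0
```

arm_command(
  increments=[
    [-1, [0, 0, 0.004], 0],
    [-1, [0, 0, 0.008], 0],
    [-1, [0, 0, 0.012], 0],
    [-1, [0, 0, 0.016], 0],
    [-1, [0, 0, 0.02], 0],
    [-1, [0, 0, 0.024], 0],
    [-1, [0, 0, 0.024], 0],
    [-1, [0, 0, 0.024], 0],
  ],
)

```text
time: 4.02
ee_pos: [479.7, 19.0, 59.7]
tool_rot: [0.928, 0.373, -0.0, -0.0]
force: [0.1, -1.1, -0.3]
width: 0.005
grasp_force: 0.0
```

arm_command(
  increments=[
    [-1, [0, 0, 0.003], 0],
    [-1, [0, 0, 0.006], 0],
    [-1, [0, 0, 0.009], 0],
    [-1, [0, 0, 0.012], 0],
    [-1, [0, 0, 0.015], 0],
    [-1, [0, 0, 0.018], 0],
    [-1, [0, 0, 0.018], 0],
    [-1, [0, 0, 0.018], 0],
  ],
)

```text
time: 4.68
ee_pos: [479.9, 19.0, 55.2]
tool_rot: [0.928, 0.373, 0.0, 0.0]
force: [-0.6, 0.6, 3.1]
width: 0.006
grasp_force: 1.7
```

Contact and sliding, with the tip at about 36.2 mm. I'll continue with finer steps.

arm_command(
  increments=[
    [-1, [0, 0, 0.002], 0],
    [-1, [0, 0, 0.004], 0],
    [-1, [0, 0, 0.006], 0],
    [-1, [0, 0, 0.008], 0],
    [-1, [0, 0, 0.01], 0],
    [-1, [0, 0, 0.01], 0],
    [-1, [0, 0, 0.01], 0],
  ],
)

```text
time: 5.27
ee_pos: [479.9, 19.0, 52.7]
tool_rot: [0.928, 0.373, 0.0, -0.0]
force: [0.2, 0.6, 2.8]
width: 0.007
grasp_force: 1.6
```

arm_command(
  increments=[
    [-1, [0, 0, 0.002], 0],
    [-1, [0, 0, 0.004], 0],
    [-1, [0, 0, 0.004], 0],
  ],
)

```text
time: 5.52
ee_pos: [479.9, 19.0, 51.7]
tool_rot: [0.928, 0.373, 0.0, 0.0]
force: [0.3, -0.3, 3.7]
width: 0.001
grasp_force: 1.8
```

arm_command(
  increments=[
    [-1, [0, 0, 0.002], 0],
    [-1, [0, 0, 0.003], 0],
    [-1, [0, 0, 0.003], 0],
  ],
)

```text
time: 5.77
ee_pos: [479.9, 19.0, 51.1]
tool_rot: [0.928, 0.373, 0.0, 0.0]
force: [-0.6, 0.7, 6.4]
width: 0.005
grasp_force: 2.9
```

arm_command(
  increments=[
    [-1, [0, 0, 0.001], 0],
    [-1, [0, 0, 0.001], 0],
    [-1, [0, 0, 0.001], 0],
  ],
)

```text
time: 6.02
ee_pos: [479.9, 19.0, 51.1]
tool_rot: [0.928, 0.373, 0.0, 0.0]
force: [-1.5, 0.3, 7.9]
width: -0.001
grasp_force: 4.4
```

Stalled at a tip height of 32.1 mm with the force rising, so it is at the stop. Withdrawing straight up.

arm_command(
  increments=[
    [-1, [0, 0, -0.02], 0],
    [-1, [0, 0, -0.06], 0],
    [-1, [0, 0, -0.15], 0],
    [-1, [0, 0, -0.3], 0],
    [-1, [0, 0, -0.45], 0],
    [-1, [0, 0, -0.6], 0],
    [-1, [0, 0, -0.72], 0],
    [-1, [0, 0, -0.72], 0],
  ],
)

```text
time: 6.68
ee_pos: [482.9, 19.5, 237.0]
tool_rot: [0.928, 0.373, 0.005, 0.002]
force: [0.6, 0.2, -0.4]
width: 0.006
grasp_force: 0.0
```

arm_command(
  increments=[
    [-1, [0, 0, 0], 0],
    [-1, [0, 0, 0], 0],
    [-1, [0, 0, 0], 0],
    [-1, [0, 0, 0], 0],
  ],
)

```text
time: 7.02
ee_pos: [478.8, 18.9, 229.3]
tool_rot: [0.928, 0.373, -0.001, -0.001]
force: [-0.3, 0.1, -0.7]
width: 0.002
grasp_force: 0.0
```

Run:
```python
from h import *
s=r.read_state();print(s["ee_pos"],s["force"])
a=r.read_camera("wrist")["img"];b=r.read_camera("scene")["img"][120:300,60:330]
b=cv2.resize(b,None,fx=384/180*0.9,fy=384/180*0.9);b=cv2.copyMakeBorder(b,0,384-b.shape[0],0,0,cv2.BORDER_CONSTANT)
m=cv2.resize(np.hstack([a,b]),None,fx=.75,fy=.75);save({"img":m},"end.png");print(m.shape)
```

```text
[478.80077005  18.94158267 229.32929934] [-0.26991892  0.1093506  -0.7033878 ]
(288, 772, 3)
```

View pics/end.png

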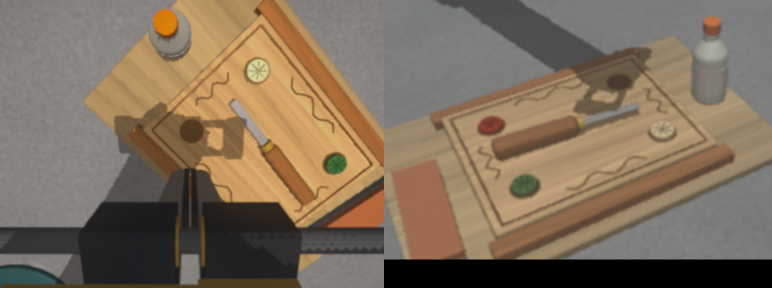

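The walnut rosette, at (190,130) left and (620,82) right, shows no proud rim, while the other three still stand proud. The gouge, bottle and stone have not moved. Handing in.

```bash
python3 -c "
from station import r
print(r.hand_in())"
```

```text
the job is handed in; nothing more can be done
None
```

The walnut rosette is pressed down to its stop (fingertips at 32.1 mm against the panel's 32 mm face, about 8 N at the last reading), the tool is withdrawn about 180 mm above it, everything else looks unmoved in the last pictures, and the job is handed in; no verdict was returned.

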